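# Pulse-spin the microcentrifuge

## Task

Give the tubes in the microcentrifuge a short pulse spin, using only the fingertips: push its raised lid down until it is fully shut, then tap the blue double-chevron key (fast) and let it come back up, then press the green pulse key at the right end and keep it held down, because the rotor runs only as long as it is held; finish while still holding it. Touch lightly, press neither of the other two keys and no key while the lid is up. Lift nothing, do not raise the lid further, and leave everything else on the desk standing where it is.

Things in the scene. Friction and masses are not known exactly. Their poses are not given: they have to be found in the camera images.
- centrifuge: grey bench microcentrifuge, 250 mm deep (x) x 210 wide (y), 126 high with the lid shut; fixed. Origin: centre of its underside; +x to its back (lid hinge), -x to its front (keys). Front panel slopes up from z = 78 mm at the front edge to 98 mm at x = -50 mm, where the lid begins. Four keys in a row across y, 46 mm apart; from +y (left): grey, white, blue, green.
- lid (a joint): hinge of the lid, rad: 0 = fully shut (flush, lying level, top at z = 126 mm), positive = raised; it starts between 0.75 and 1.0 and stops at 1.2. The hinge is stiff: the lid stays where it is left; about 1 to 4 N on its upper face, half way out, moves it down. It ends on a springy rubber seal: 10 N on it sinks the front edge some 3 mm further, and it comes back.
- lid_hinge (a point): middle of the lid's hinge line, which runs along the centrifuge's y at its back, 118 mm behind the origin and 108 mm up.
- lid_push (a point): middle of the lid's upper (outer) face, 85 mm from the hinge; z of the point points out of that face. The lid is a slab 200 mm wide, 170 mm long from the hinge and 16 mm thick with a round tinted port; its upper face lies 18 mm outside the hinge line. Raised, this face looks up and to the back.
- lid_front (a point): middle of the lid's free front edge on the upper face, 170 mm from the hinge; a dark finger lip reaches 13 mm further.
- release_key (a joint): grey lid-release key (arrow over a bar), left end, leave alone: 22 x 28 mm, standing 11 mm above the panel. Value = travel in m, 0 = up, 0.008 = fully down; counts as pressed from 0.003; sprung (1.5 N starts it, 4 N at 3 mm, 8 N fully down). It slides square to the panel, 15 degrees off vertical; a vertical push works.
- slow_key (a joint): white key with a single chevron, second from the left, leave alone: 22 x 28 mm, standing 11 mm above the panel. Value = travel in m, 0 = up, 0.008 = fully down; counts as pressed from 0.003; sprung (1.5 N starts it, 4 N at 3 mm, 8 N fully down). It slides square to the panel, 15 degrees off vertical; a vertical push works.
- fast_key (a joint): blue key with a double chevron, third from the left: 22 x 28 mm, standing 11 mm above the panel. Value = travel in m, 0 = up, 0.008 = fully down; counts as pressed from 0.003; sprung (1.5 N starts it, 4 N at 3 mm, 8 N fully down). It slides square to the panel, 15 degrees off vertical; a vertical push works.
- pulse_key (a joint): green key with a square pulse sign, right end: 22 x 28 mm, standing 11 mm above the panel. Value = travel in m, 0 = up, 0.008 = fully down; counts as pressed from 0.003; sprung (1.5 N starts it, 4 N at 3 mm, 8 N fully down). It slides square to the panel, 15 degrees off vertical; a vertical push works.
- release_top (a point): middle of the top face of the grey release key
- slow_top (a point): middle of the top face of the white slow key
- fast_top (a point): middle of the top face of the blue fast key
- pulse_top (a point): middle of the top face of the green pulse key
- vial_rack: bystander: wooden vial rack 150 x 36 x 38 mm beside the centrifuge's left flank. Origin: centre of its underside; long axis y.
- vial1: bystander: glass sample vial with a black cap, 20 mm across, 61 mm high, standing in the wooden rack, mouth up. Origin: centre of its underside.
- vial2: bystander: glass sample vial with a white cap, 20 mm across, 61 mm high, standing in the wooden rack, mouth up. Origin: centre of its underside.
- vial3: bystander: glass sample vial with a red cap, 20 mm across, 61 mm high, standing in the wooden rack, mouth up. Origin: centre of its underside.
- dropper_bottle: bystander: small dropper bottle with a black bulb, 39 x 28 mm, 104 mm high, left of the rack. Origin: centre of its underside.
- petri_a: bystander: petri dish with amber filling, 64 mm across, 15 mm high, on the right of the centrifuge's front. Origin: centre of its underside.
- pen_1: bystander: white marker pen with a black cap, 135 mm long (along y), 17 mm thick, along the centrifuge's right flank. Origin: centre of its underside.
- jar_specimen: bystander: specimen jar with a black lid, 64 mm across, 86 mm high, at the left of the desk. Origin: centre of its underside.

How it is judged:
On the way, in this order (a step that is already met when the one before it is completed fails the run):
1. the lid is pushed fully shut, with no key down (value of joint lid below 0.03 rad and value of joint each of fast_key, pulse_key below 0.0015 m), for 0.2 s.
2. the blue fast key is pressed, the green key being up (value of joint fast_key above 0.003 m and value of joint pulse_key below 0.0015 m and value of joint lid below 0.03 rad), for 0.05 s.
3. the blue fast key has come back up, the green key still being up (value of joint fast_key below 0.001 m and value of joint pulse_key below 0.0015 m), for 0.05 s.
4. the green pulse key is pressed and kept down (value of joint pulse_key above 0.003 m and value of joint lid below 0.03 rad), for 0.3 s.
At the end, for the whole second after the job is handed in: The fingers hold the green key at least 3 mm down (of 8) with 1 to 20 N, the lid is shut (within 0.03 rad), the other three keys are up (within 1 mm), and all the loose things are within 20 mm of where they stood (all of step 4 and contact force between the fingers and centrifuge between 1 and 20 N and value of joint each of fast_key, slow_key, release_key below 0.001 m and distance of each of vial_rack, vial1, vial2, vial3, dropper_bottle, petri_a, pen_1, jar_specimen from where it was at the start of the episode below 0.02 m); the arm keeps its last pose, push and grip.
It fails at once if a touch was too heavy: over 20 N on a key or 30 N on the lid or housing (contact force between the fingers and centrifuge above 30 N or (contact force between the fingers and centrifuge above 20 N and value of joint any of release_key, slow_key, fast_key, pulse_key above 0.001 m)).
It fails at once if the grey release key or the white slow key was pressed (over 2 mm) (value of joint any of release_key, slow_key above 0.002 m).
It fails at once if the blue or green key was pressed (over 2 mm) while the lid was up (value of joint lid above 0.05 rad and value of joint any of fast_key, pulse_key above 0.002 m).
It fails at once if the lid was raised further instead of shut (value of joint lid above 1.08 rad).
It fails at once if one of the loose things beside it was lifted, tipped over or shoved more than 20 mm (distance of any of vial_rack, vial1, vial2, vial3, dropper_bottle, petri_a, pen_1, jar_specimen from where it was at the start of the episode above 0.02 m or angle between any of vial_rack, vial1, vial2, vial3, dropper_bottle, petri_a, jar_specimen's own z axis and vertical above 0.5 rad).
It also fails if it takes over 54 s, if anything falls off the work surface, if the arm or the gripper's body presses on something with over 40 N, if the wrist force passes 120 N, or if a joint passes its speed limit or range.

## Robot

A 6-joint arm with a two-finger parallel gripper is mounted at the origin on a cart in front of the work surface, level with it; the furniture and walls round the work are solid. World frame = base frame: x ahead of the robot, y to its left, z up, the work surface at z = 0. Lengths are in m, angles in rad, forces in N, time in s.
With the tool pointing down it reaches from about 0.35 to 0.975 m from the base axis. Payload 4.9 kg.
Tool frame: the origin (TCP) lies midway between the tips of the shut fingers; the grasp point (between the pads) lies 19 mm behind it; z points along the fingers, y is the line along which they close (so a half turn about z gives the same grasp; the last joint's range is limited). The gripper opens to 85 mm and grips with 20 to 120 N. Pads are 22 mm wide; open, the fingers measure 114 mm over their backs; the gripper's body (76 mm by 85 mm) begins 54 mm behind the grasp point. The pads swing forward as they close: fully open they stand 13 mm farther back than shut.
Start: joints at [1.005, 0.053, 1.613, -0, 1.476, -0.119], TCP at [0.27, 0.564, 0.231] pointing down, gripper open.
Joint ranges: [-3.01, 3.01], [-1.01, 2.22], [0.06, 2.58], [-1.02, 4.17], [0.09, 2.62], [-3.14, 3.14]. Speed limits (rad/s): [2.57, 2.57, 3.14, 3.14, 3.14, 3.14].

## Interface

Orientations are given as a unit quaternion [w, x, y, z].
In Python, from plant import manip gives the robot as it stands.
- The arm moves only by the tool move_arm, never from a script. Its argument "increments" is one flat list of numbers, 5 for each row, row after row: the shift along the tool's x, y, z in mm, then the turn about the tool's z in rad, then the opening, from 0 (shut) to 1 (fully open). In form: [tx, ty, tz, spin, jaw, tx, ty, tz, spin, jaw, ...]. A call has 1 to 8 rows; each row shifts and turns the commanded pose from where the row before left it, along the tool's axes as they then stand; what a row does not reach is not made up. A row lasts 1/12 s, in which the tool goes at most 41.7 mm and 7.16 degrees, less where a joint would pass 70% of its speed; a pose out of reach is approached as far as the arm can. A call with a gripper value outside its range is refused whole. The fingers move at their own pace and stop on an object; the grip force is fixed at half the most. Time passes only in rows, so rows that do not move let the fingers close. It gives the time, the measured TCP pose, the force, the opening and the grip force at its end, in the units of the state.
- manip.state(): the state, without advancing time (a new reading comes with each control period).
- manip.grab_frame(name): name is "scene" or "top" or "wrist"; returns a dict with "image" (420x560x3 uint8, blue, green, red), "fov_y" (degrees; the focal length in pixels is half the picture's height over the tangent of half this angle, whatever the lens; pixels are square), "cx", "cy" (the principal point, pixels), "eye" and "rotation" of the camera in the world; the wrist camera has in their place "T_tool_cam" (4x4, takes a point from camera to tool coordinates, whose origin is the TCP and whose axes are the flange's). Camera axes: x right, y down, z forward; pixel columns grow to the right and rows downward; lengths in m; the calibration is good to about 2 mm. A picture is of the moment at which its call begins: read the wrist's pose just before it. There is no depth.
- manip.job_done(): hands the job in; it is judged then, once.
The state is a dict: "time": time; "joint_pos": joint angles; "joint_vel": joint speeds; "joint_efforts": joint torques, N m; "tool_pos": TCP position; "tool_rot": TCP orientation; "contact_force": force on the tool from outside, world axes, zero at the start; "ft_torque": the same for the moment, N m; "gripper_width": opening from 0.0 (shut) to 1.0 (fully open); "grasp_force": force on a finger pad.
Only numpy, scipy, OpenCV 4.12 (cv2) and the standard library are available. Lean on these libraries where they do the work, as an engineer would, in place of code of your own. Each camera call takes 0.05 s, during which the arm holds its last target. There are 200 camera calls.

## Working session

There is one attempt and no reset: what is moved stays moved. The work goes in short steps, Python scripts to look and compute and a tool call to move; the robot and the scene stay as the last step left them, time stands still between calls to the robot, and variables do not carry over. Pictures are saved under pics/ and viewed, at most 10 in all, crops included, and the job is handed in when it is done.

Besides the shell and the picture viewer there is one more tool, called after ">>>" as a command line: name --argument value ..., lists and objects as JSON in quotes. move_arm: Moves the arm, as the interface text tells. Its arguments: {"type":"object","properties":{"increments":{"type":"array"}},"required":["increments"]}

```bash
mkdir -p pics; python3 - <<'E'
from plant import manip
import cv2,pickle
s=manip.state();print(s)
d={}
for n in("scene","top"):
    f=manip.grab_frame(n);d[n]=f;cv2.imwrite(f"pics/{n}0.png",f["image"])
    print({k:v for k,v in f.items() if k!="image"})
pickle.dump(d,open("f0.pkl","wb"))
E
```

```text
{'time': 0.0, 'joint_pos': array([ 1.00498064e+00,  5.33521632e-02,  1.61434437e+00, -4.62538175e-05,
        1.47601157e+00, -1.18978510e-01]), 'joint_vel': array([-0.00014395,  0.00087248,  0.00217462, -0.0007842 , -0.00038489,
        0.00112063]), 'joint_efforts': array([-3.05635022e-04, -3.93692350e+01, -3.70171201e+01, -1.79027261e-04,
        7.32926623e-03, -4.95862892e-06]), 'tool_pos': array([0.26972068, 0.5630847 , 0.23003586]), 'tool_rot': array([-3.33441692e-04,  2.21562253e-01,  9.75145655e-01, -1.00405370e-03]), 'contact_force': array([ 0.40467004, -0.25658167, -0.05534941]), 'ft_torque': array([-0.01673469, -0.03556353,  0.00158058]), 'grasp_force': 0.0, 'gripper_width': 0.9982548705298645}
{'fov_y': 42.82905126188171, 'cx': 278.47190365059816, 'cy': 220.02497510983753, 'eye': array([ 0.03354705, -0.60925565,  0.82992441]), 'rotation': array([-0.44512278,  0.86352809, -0.206611  ,  0.11617593])}
{'fov_y': 56.185188163548624, 'cx': 284.22744383530926, 'cy': 216.3402025905289, 'eye': array([0.29056001, 0.28457998, 1.21752298]), 'rotation': array([ 0.07609915, -0.68697162,  0.71856814, -0.07706323])}
```

View pics/scene0.png

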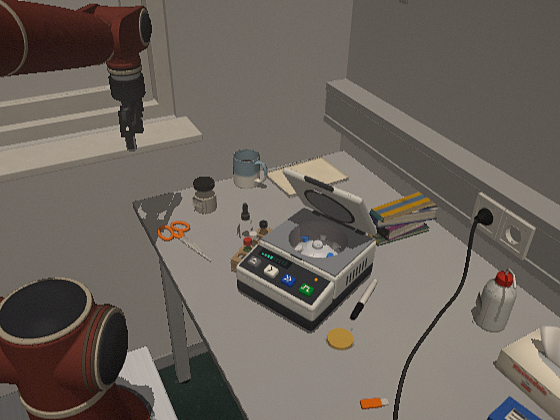

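View pics/top0.png

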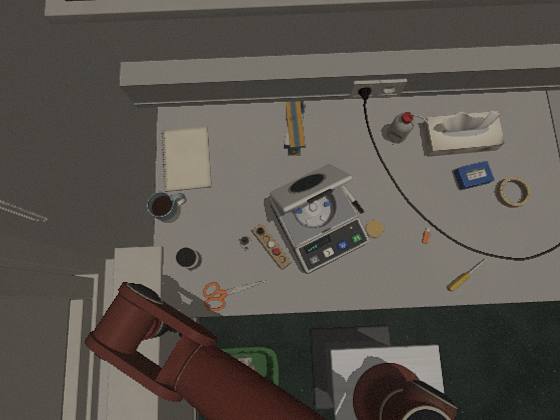

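The scene view shows the centrifuge near (310,250), with keys from grey (254,261) to green (307,289). In the top view it is near (320,220). I'll enlarge both.

```bash
python3 - <<'E'
import cv2
a=cv2.imread("pics/scene0.png")[160:335,225:395];b=cv2.imread("pics/top0.png")[155:280,255:375]
r=lambda i,k:cv2.convertScaleAbs(cv2.resize(i,None,fx=k,fy=k,interpolation=cv2.INTER_CUBIC),alpha=1.5)
cv2.imwrite("pics/cs.png",r(a,3.4));cv2.imwrite("pics/ct.png",r(b,4.8))
E
```

```text
(no output)
```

View pics/cs.png

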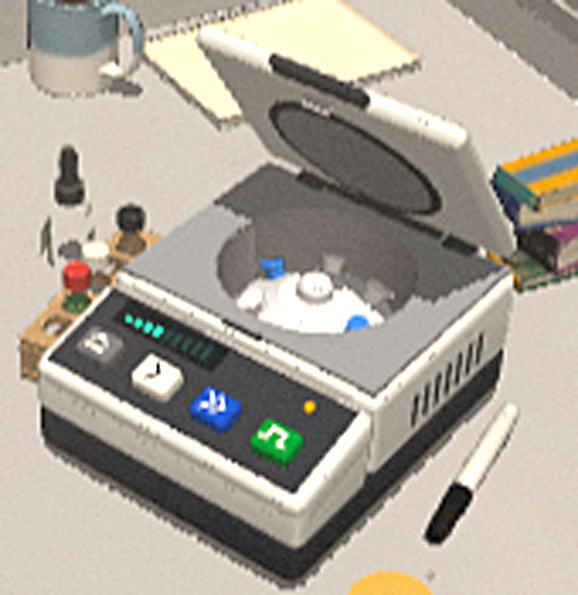

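View pics/ct.png

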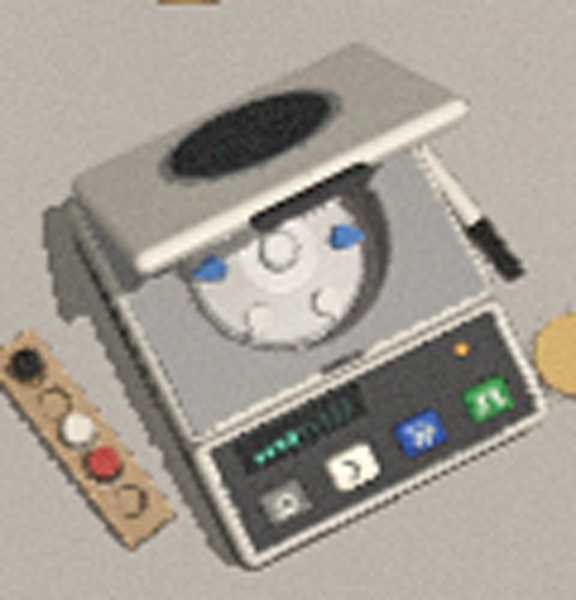

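The keys and lid read clearly in both crops. In the top crop they run from grey (286,500) to green (488,396), with the lid's front edge from (135,258) to (464,101). Next I'll fit the pose.

```bash
cat > h.py <<'E'
import numpy as np
from scipy.spatial.transform import Rotation as R
Q=lambda q:R.from_quat(q,scalar_first=True)
def proj(f,P):
    c=Q(f["rotation"]).inv().apply(np.atleast_2d(P)-f["eye"]);F=210/np.tan(np.radians(f["fov_y"]/2))
    return c[:,:2]/c[:,2:]*F+[f["cx"],f["cy"]]
def model(p):
    x,y,yaw,th,kx=p
    s=np.arctan2(20,75);n=np.array([-np.sin(s),0,np.cos(s)])
    k=[np.array([kx,v,.078+(kx+.125)*20/75])+.011*n for v in(.069,.023,-.023,-.069)]
    c,t=np.cos(th),np.sin(th)
    L=lambda u,v,w=.018:np.array([.118-u*c+w*t,v,.108+u*t+w*c])
    pts=k+[L(.17,.1),L(.17,-.1),L(0,.1),L(0,-.1),L(.085,0),L(.17,0)]
    pts=np.array(pts)
    return R.from_euler('z',yaw).apply(pts)+[x,y,0]
E
python3 - <<'E'
import pickle,numpy as np
from h import *
from scipy.optimize import least_squares
d=pickle.load(open("f0.pkl","rb"))
S=np.array([(99,342),(157,371),(216,404),(277,435)])/3.4+[225,160]
T=np.array([(286,500),(352,464),(420,430),(488,396),(135,258),(464,101),(78,188),(355,42)])/4.8+[255,155]
W=np.r_[np.ones(4),.5*np.ones(4)][:,None]
def r(p):
    m=model(p)
    return np.r_[(proj(d["scene"],m[:4])-S).ravel(),((proj(d["top"],m[:8])-T)*W).ravel()]
for th in (.85,):
  o=least_squares(r,[.5,.2,-.4,th,-.09],x_scale=.1)
  for yaw in (0,.4,-.8):
    q=least_squares(r,[.5,.2,yaw,th,-.09],x_scale=.1); o=q if q.cost<o.cost else o
print(o.x,o.cost);print(r(o.x).reshape(-1,2).round(1).tolist());print(model(o.x).round(4))
np.save("p.npy",o.x)
E
```

```text
[ 0.52348289  0.17361487  0.42436447  0.99365581 -0.09310381] 2.593488867265359
[[0.4, -0.5], [0.1, -0.2], [0.1, -0.6], [0.3, -0.1], [-0.1, 0.4], [0.4, 0.6], [0.4, 0.5], [0.2, 0.4], [-0.2, 0.4], [0.6, -0.5], [-1.3, -0.5], [0.3, -0.1]]
[[0.4076 0.197  0.0971]
 [0.4266 0.1551 0.0971]
 [0.4455 0.1132 0.0971]
 [0.4645 0.0712 0.0971]
 [0.5191 0.2813 0.2603]
 [0.6014 0.0991 0.2603]
 [0.6036 0.3195 0.1178]
 [0.6859 0.1373 0.1178]
 [0.6025 0.2093 0.1891]
 [0.5602 0.1902 0.2603]]
```

```bash
cat >> h.py <<'E'
def show():
    from plant import manip
    s=manip.state();p=np.load("p.npy")
    c=R.from_euler('z',-p[2]).apply(s["tool_pos"]-[p[0],p[1],0])*1000
    ax=R.from_euler('z',-p[2]).as_matrix()@Q(s["tool_rot"]).as_matrix()
    print("t",round(s["time"],2),"cf mm",c.round(1),"F",s["contact_force"].round(1),"jaw",round(s["gripper_width"],2));print("toolx",ax[:,0].round(3),"toolz",ax[:,2].round(3))
E
echo ok
```

```text
ok
```

>>> move_arm --increments '[0, 0, -40, 0.117, 0, 0, 0, -40, 0.117, 0, 0, 0, -10, 0.117, 0, 0, 0, 0, 0.117, 0, 0, 0, 0, 0.117, 0, 0, 0, 0, 0.117, 0]'

```text
time: 0.6
tool_pos: [0.27, 0.5636, 0.3213]
tool_rot: [0.0, 0.546, 0.838, -0.0]
contact_force: [-0.7, 0.0, -0.0]
gripper_width: 0.141
grasp_force: 0.0
```

```bash
python3 -c "
from h import *;show()"
```

```text
t 0.6 cf mm [-70.5 459.8 321.3] F [-0.7  0.  -0. ] jaw 0.14
toolx [ 0.008  1.    -0.   ] toolz [-0. -0. -1.]
```

>>> move_arm --increments '[-29, 10, 0, 0, 0, -29, 10, 0, 0, 0, -29, 10, 0, 0, 0, -29, 10, 0, 0, 0, -29, 10, 0, 0, 0, -29, 10, 0, 0, 0, -29, 10, 0, 0, 0, -29, 10, 0, 0, 0]'

```text
time: 1.27
tool_pos: [0.4387, 0.3834, 0.3207]
tool_rot: [-0.0, 0.543, 0.84, -0.0]
contact_force: [1.1, 0.5, 0.2]
gripper_width: 0.002
grasp_force: 0.0
```

>>> move_arm --increments '[-29, 10, 0, 0, 0, -29, 10, 0, 0, 0, -29, 10, 0, 0, 0, -29, 10, 0, 0, 0, -29, 10, 0, 0, 0, -29, 10, 0, 0, 0, -29, 10, 0, 0, 0, 0, 0, 0, 0, 0]'

```text
time: 1.93
tool_pos: [0.5876, 0.2242, 0.32]
tool_rot: [0.0, 0.546, 0.838, -0.001]
contact_force: [-1.0, -0.9, -0.0]
gripper_width: -0.001
grasp_force: 0.0
```

```bash
python3 - <<'E'
from h import *;show()
from plant import manip
import cv2
cv2.imwrite("pics/s1.png",cv2.resize(manip.grab_frame("scene")["image"][100:320,220:420],None,fx=2.7,fy=2.7))
E
```

```text
t 1.93 cf mm [ 79.2  19.7 320. ] F [-1.  -0.9 -0. ] jaw -0.0
toolx [ 0.008  1.    -0.002] toolz [-0.001 -0.002 -1.   ]
```

View pics/s1.png

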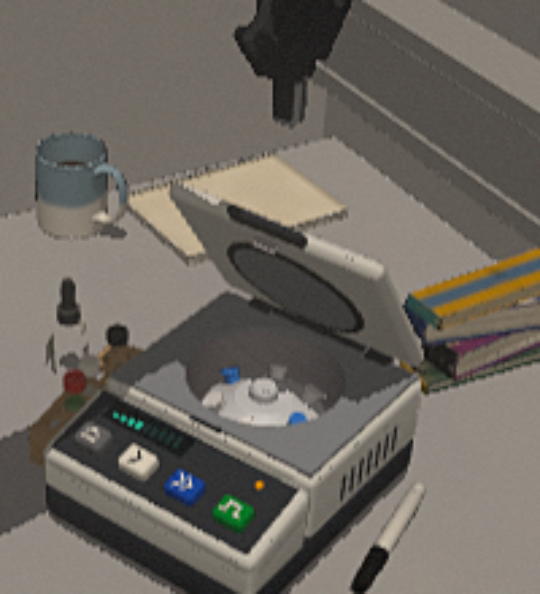

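The shut fingers hang above and behind the lid at crop pixel (290,120), clear of everything. I'll lower them to just above the lid face.

>>> move_arm --increments '[-10, 2, 0, 0, 0, -10, 2, 20, 0, 0, 0, 0, 25, 0, 0, 0, 0, 20, 0, 0, 0, 0, 10, 0, 0, 0, 0, 0, 0, 0]'

```text
time: 2.48
tool_pos: [0.5949, 0.2118, 0.2426]
tool_rot: [-0.002, 0.543, 0.84, -0.002]
contact_force: [-0.5, 0.4, -0.9]
gripper_width: -0.002
grasp_force: 0.0
```

>>> move_arm --increments '[0, 0, 4, 0, 0, 0, 0, 4, 0, 0, 0, 0, 4, 0, 0, 0, 0, 4, 0, 0, 0, 0, 4, 0, 0, 0, 0, 4, 0, 0]'

```text
time: 2.98
tool_pos: [0.5971, 0.2117, 0.2224]
tool_rot: [0.0, 0.543, 0.84, 0.0]
contact_force: [-0.1, 0.1, -0.7]
gripper_width: 0.003
grasp_force: 0.0
```

>>> move_arm --increments '[0, -3, 3, 0, 0, 0, -3, 3, 0, 0, 0, -3, 3, 0, 0, 0, -3, 3, 0, 0, 0, -3, 3, 0, 0, 0, -3, 3, 0, 0]'

```text
time: 3.48
tool_pos: [0.5806, 0.2042, 0.2049]
tool_rot: [0.001, 0.543, 0.84, 0.001]
contact_force: [0.5, 0.1, 3.8]
gripper_width: 0.001
grasp_force: 1.4
```

>>> move_arm --increments '[0, -3, 3, 0, 0, 0, -3, 3, 0, 0, 0, -3, 3, 0, 0, 0, -3, 3, 0, 0, 0, -3, 3, 0, 0, 0, -3, 3, 0, 0]'

```text
time: 3.98
tool_pos: [0.5636, 0.1967, 0.1858]
tool_rot: [-0.0, 0.543, 0.84, -0.0]
contact_force: [0.2, -0.5, 3.3]
gripper_width: 0.001
grasp_force: 1.3
```

```bash
python3 -c "
from h import *;show()"
```

```text
t 3.98 cf mm [ 46.    4.5 185.8] F [ 0.2 -0.5  3.3] jaw 0.0
toolx [0.002 1.    0.   ] toolz [-0.001  0.    -1.   ]
```

>>> move_arm --increments '[0, -3, 4, 0, 0, 0, -3, 4, 0, 0, 0, -3, 4, 0, 0, 0, -3, 4, 0, 0, 0, -3, 4, 0, 0, 0, -3, 4, 0, 0, 0, -3, 4, 0, 0, 0, -3, 4, 0, 0]'

```text
time: 4.65
tool_pos: [0.542, 0.187, 0.1538]
tool_rot: [0.0, 0.543, 0.84, 0.0]
contact_force: [2.3, 0.6, 2.0]
gripper_width: 0.002
grasp_force: 0.9
```

>>> move_arm --increments '[0, -3, 4, 0, 0, 0, -3, 4, 0, 0, 0, -3, 4, 0, 0, 0, -3, 3, 0, 0, 0, 0, 3, 0, 0, 0, 0, 3, 0, 0]'

```text
time: 5.15
tool_pos: [0.5304, 0.1818, 0.1327]
tool_rot: [-0.001, 0.543, 0.84, -0.001]
contact_force: [-1.2, -0.7, 1.9]
gripper_width: 0.003
grasp_force: 0.8
```

```bash
python3 -c "
from h import *;show()"
```

```text
t 5.15 cf mm [  9.7   4.6 132.7] F [-1.2 -0.7  1.9] jaw 0.0
toolx [0.002 1.    0.   ] toolz [-0.002  0.    -1.   ]
```

>>> move_arm --increments '[0, 0, 2, 0, 0, 0, 0, 2, 0, 0, 0, 0, 1, 0, 0, 0, 0, 0, 0, 0]'

```text
time: 5.48
tool_pos: [0.5311, 0.1822, 0.1278]
tool_rot: [-0.0, 0.543, 0.84, -0.0]
contact_force: [-0.5, -0.1, 0.4]
gripper_width: -0.002
grasp_force: 0.0
```

>>> move_arm --increments '[0, 0, 1, 0, 0, 0, 0, 1, 0, 0, 0, 0, 0, 0, 0]'

```text
time: 5.73
tool_pos: [0.5312, 0.1821, 0.1262]
tool_rot: [0.0, 0.543, 0.84, 0.0]
contact_force: [0.7, 1.1, 1.1]
gripper_width: -0.003
grasp_force: 0.2
```

>>> move_arm --increments '[0, 0, 1, 0, 0, 0, 0, 0, 0, 0, 0, 0, 0, 0, 0]'

```text
time: 5.98
tool_pos: [0.5314, 0.1822, 0.1258]
tool_rot: [0.0, 0.543, 0.84, 0.0]
contact_force: [-1.5, -1.1, 3.1]
gripper_width: 0.001
grasp_force: 1.7
```

>>> move_arm --increments '[0, 0, 1, 0, 0, 0, 0, 0, 0, 0, 0, 0, 0, 0, 0]'

```text
time: 6.23
tool_pos: [0.5313, 0.1821, 0.125]
tool_rot: [0.0, 0.543, 0.84, -0.0]
contact_force: [-3.5, -0.4, 5.1]
gripper_width: -0.003
grasp_force: 3.0
```

>>> move_arm --increments '[0, 0, 1, 0, 0, 0, 0, 0, 0, 0, 0, 0, 0, 0, 0]'

```text
time: 6.48
tool_pos: [0.5313, 0.1821, 0.1245]
tool_rot: [0.0, 0.543, 0.84, -0.0]
contact_force: [-4.7, -2.7, 7.9]
gripper_width: -0.003
grasp_force: 4.0
```

>>> move_arm --increments '[0, 0, 1, 0, 0, 0, 0, 0, 0, 0, 0, 0, 0, 0, 0, 0, 0, 0, 0, 0]'

```text
time: 6.82
tool_pos: [0.5313, 0.182, 0.1239]
tool_rot: [0.0, 0.543, 0.84, -0.0]
contact_force: [-5.6, -1.9, 9.2]
gripper_width: 0.001
grasp_force: 5.0
```

>>> move_arm --increments '[0, 0, -10, 0, 0, 0, 0, -20, 0, 0, -9, -36, 0, 0, 0, -9, -36, 0, 0, 0, -9, -36, 0, 0, 0, 0, 0, 0, 0, 0, 0, 0, 0, 0, 0]'

```text
time: 7.4
tool_pos: [0.4425, 0.1126, 0.1517]
tool_rot: [0.0, 0.544, 0.839, 0.0]
contact_force: [0.1, 0.4, 0.9]
gripper_width: -0.002
grasp_force: 0.0
```

```bash
python3 - <<'E'
from h import *;show()
from plant import manip
import cv2
a=manip.grab_frame("scene")["image"][160:335,225:395];b=manip.grab_frame("wrist")["image"]
cv2.imwrite("pics/s2.png",cv2.hconcat([cv2.resize(a,(408,420)),b])[:, :800])
E
```

```text
t 7.4 cf mm [-98.9 -22.2 151.7] F [0.1 0.4 0.9] jaw -0.0
toolx [0.004 1.    0.   ] toolz [ 0.001  0.    -1.   ]
```

View pics/s2.png

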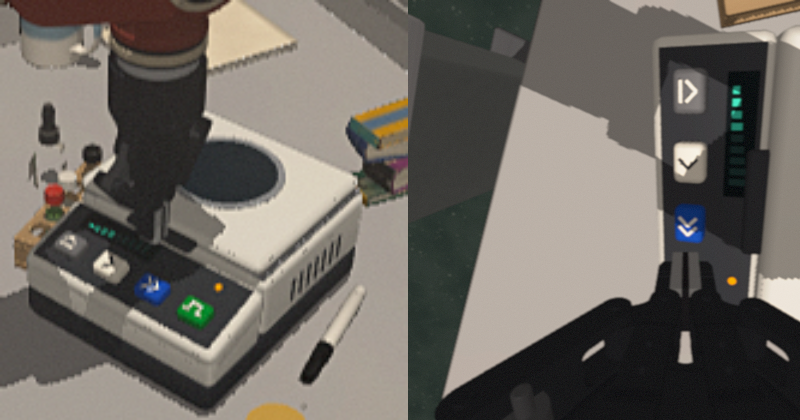

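The lid is shut flush. In the wrist view the fingertips at column 687 line up with the blue key at (688,224). I'll descend to tap it.

>>> move_arm --increments '[0, 0, 15, 0, 0, 0, 0, 15, 0, 0, 0, 0, 10, 0, 0, 0, 0, 5, 0, 0, 0, 0, 2, 0, 0, 0, 0, 0, 0, 0]'

```text
time: 8.0
tool_pos: [0.4439, 0.1135, 0.105]
tool_rot: [-0.0, 0.543, 0.84, -0.0]
contact_force: [-0.6, 0.7, -0.7]
gripper_width: -0.002
grasp_force: 0.0
```

>>> move_arm --increments '[0, 0, 1, 0, 0, 0, 0, 1, 0, 0, 0, 0, 1, 0, 0, 0, 0, 1, 0, 0, 0, 0, 1, 0, 0, 0, 0, 0, 0, 0]'

```text
time: 8.5
tool_pos: [0.4437, 0.1133, 0.1002]
tool_rot: [-0.0, 0.543, 0.84, -0.0]
contact_force: [-0.5, -0.2, -0.4]
gripper_width: -0.002
grasp_force: 0.0
```

>>> move_arm --increments '[0, 0, 1, 0, 0, 0, 0, 1, 0, 0, 0, 0, 1, 0, 0, 0, 0, 0, 0, 0, 0, 0, 0, 0, 0]'

```text
time: 8.92
tool_pos: [0.4437, 0.1132, 0.0973]
tool_rot: [-0.0, 0.543, 0.84, -0.0]
contact_force: [0.0, 0.5, -0.6]
gripper_width: 0.002
grasp_force: 0.0
```

>>> move_arm --increments '[0, 0, 1, 0, 0, 0, 0, 1, 0, 0, 0, 0, 0, 0, 0, 0, 0, 0, 0, 0]'

```text
time: 9.25
tool_pos: [0.4441, 0.1134, 0.0957]
tool_rot: [0.0, 0.543, 0.84, 0.0]
contact_force: [-0.6, 0.3, 3.3]
gripper_width: 0.0
grasp_force: 1.2
```

>>> move_arm --increments '[0, 0, 1, 0, 0, 0, 0, 1, 0, 0, 0, 0, 1, 0, 0, 0, 0, 0, 0, 0]'

```text
time: 9.58
tool_pos: [0.4446, 0.1135, 0.093]
tool_rot: [0.001, 0.543, 0.84, 0.001]
contact_force: [1.3, 1.7, 3.7]
gripper_width: -0.0
grasp_force: 2.3
```

>>> move_arm --increments '[0, 0, 1, 0, 0, 0, 0, 1, 0, 0, 0, 0, 0, 0, 0, 0, 0, 0, 0, 0]'

```text
time: 9.92
tool_pos: [0.4449, 0.1136, 0.0915]
tool_rot: [0.001, 0.543, 0.84, 0.001]
contact_force: [0.6, 1.7, 6.2]
gripper_width: 0.004
grasp_force: 2.8
```

>>> move_arm --increments '[0, 0, -10, 0, 0, 0, 0, -15, 0, 0, 0, 0, 0, 0, 0, -23, 0, 0, 0, 0, -23, 0, 0, 0, 0, 0, 0, 0, 0, 0, 0, 0, 0, 0, 0]'

```text
time: 10.5
tool_pos: [0.4619, 0.0707, 0.1143]
tool_rot: [-0.001, 0.544, 0.839, -0.001]
contact_force: [-0.3, 0.4, -0.7]
gripper_width: 0.005
grasp_force: 0.0
```

```bash
python3 -c "
from h import *;show()"
```

```text
t 10.5 cf mm [-98.5 -68.5 114.3] F [-0.3  0.4 -0.7] jaw 0.0
toolx [0.004 1.    0.001] toolz [-0.002  0.001 -1.   ]
```

>>> move_arm --increments '[0, 0, 5, 0, 0, 0, 0, 5, 0, 0, 0, 0, 4, 0, 0, 0, 0, 2, 0, 0, 0, 0, 1, 0, 0, 0, 0, 1, 0, 0, 0, 0, 1, 0, 0, 0, 0, 0, 0, 0]'

```text
time: 11.17
tool_pos: [0.4625, 0.0715, 0.0964]
tool_rot: [-0.0, 0.543, 0.84, 0.0]
contact_force: [-2.0, 0.2, 2.2]
gripper_width: -0.001
grasp_force: 0.9
```

>>> move_arm --increments '[0, 0, 1, 0, 0, 0, 0, 1, 0, 0, 0, 0, 1, 0, 0, 0, 0, 1, 0, 0, 0, 0, 0, 0, 0, 0, 0, 0, 0, 0]'

```text
time: 11.67
tool_pos: [0.4633, 0.0715, 0.093]
tool_rot: [0.001, 0.543, 0.84, 0.001]
contact_force: [0.3, 2.7, 4.2]
gripper_width: 0.001
grasp_force: 2.2
```

>>> move_arm --increments '[0, 0, 1, 0, 0, 0, 0, 1, 0, 0, 0, 0, 0, 0, 0, 0, 0, 0, 0, 0, 0, 0, 0, 0, 0, 0, 0, 0, 0, 0, 0, 0, 0, 0, 0]'

```text
time: 12.25
tool_pos: [0.4636, 0.0715, 0.0914]
tool_rot: [0.001, 0.543, 0.84, 0.001]
contact_force: [0.2, 3.4, 6.8]
gripper_width: 0.001
grasp_force: 2.9
```

```bash
python3 - <<'E'
from h import *;show()
from plant import manip
import cv2
a=manip.grab_frame("scene")["image"][160:335,225:395];b=manip.grab_frame("wrist")["image"]
cv2.imwrite("pics/s3.png",cv2.hconcat([cv2.resize(a,(408,420)),b])[:, :800]);show()
E
```

```text
t 12.25 cf mm [-96.6 -68.4  91.4] F [0.2 3.4 6.8] jaw 0.0
toolx [ 0.002  1.    -0.   ] toolz [ 0.003 -0.    -1.   ]
t 12.35 cf mm [-96.6 -68.4  91.4] F [0.6 3.3 6.4] jaw -0.0
toolx [ 0.002  1.    -0.001] toolz [ 0.003 -0.001 -1.   ]
```

View pics/s3.png

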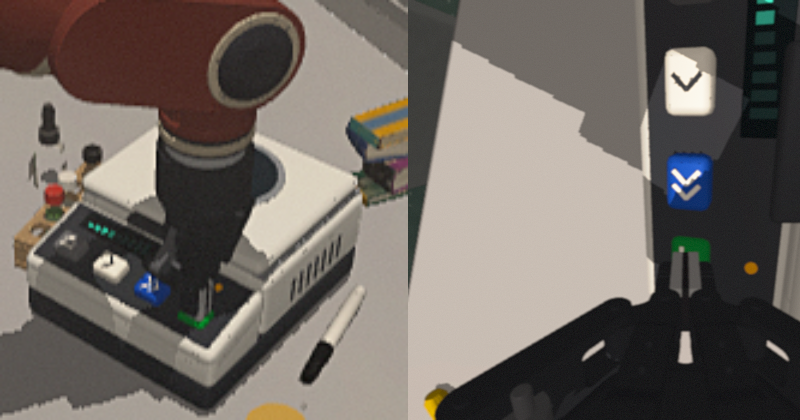

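The fingertips hold the green key at (690,250) down by about 5 mm at about 7 N. The blue and white keys are up and the lid is shut, so I'm handing in.

```bash
python3 -c "
from plant import manip
print(manip.job_done())"
```

```text
the job is handed in; nothing more can be done
None
```

I pushed the lid shut, tapped the blue fast key and let it come back up, and handed the job in at about 12 s with the green pulse key held about 5 mm down at about 7 N; no verdict was returned.

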